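# Stack three LED power supplies for packing, largest first

### The job

First lower the power supply case that stands on end onto one of its broad faces on the bare counter, without letting it topple, and let go of it. Then stack all three cases lying flat on the cork board, largest at the bottom, then the middle one, then the smallest, each lined up with what is beneath it so that no edge hangs over. Set each one down rather than dropping it, and leave the other things on the counter alone.

Things in the scene. Friction and masses are not known exactly. Their poses are not given: they have to be found in the camera images.
- board: thin cork packing board fixed flat on the counter, 200 mm long (its y axis) x 110 mm wide (its x axis) x 8 mm thick. Origin at the centre of its underside, z up.
- large_case: largest of three bare aluminium LED power supply cases, plain rectangular box 160 mm long (its x axis) x 66 mm wide (y) x 44 mm thick (z), about 0.6 kg. Origin at its centre. Starts lying on a broad face (160 x 66 mm) on the counter, left or right.
- medium_case: middle-sized aluminium case, rectangular box 110 mm long (its x axis) x 50 mm wide (y) x 36 mm thick (z), about 0.32 kg. Origin at its centre. Starts standing upright on a small end face (50 x 36 mm) on the counter between the robot and the board, 110 mm tall, terminal end (its +x) down; the strip of counter around it there is clear. Either broad face (110 x 50 mm) may end up on top.
- small_case: smallest aluminium case, rectangular box 70 mm long (its x axis) x 34 mm wide (y) x 30 mm thick (z), about 0.13 kg. Origin at its centre. Starts lying on a broad face (70 x 34 mm) on the counter, on the opposite side from the largest.
- large_case_end_a (a point): middle of the terminal end face of the large case, 80 mm from its centre along its +x axis
- large_case_end_b (a point): middle of the plain end face of the large case, 80 mm from its centre along its -x axis
- medium_case_end_a (a point): middle of the terminal end face of the medium case, 55 mm from its centre along its +x axis
- medium_case_end_b (a point): middle of the plain end face of the medium case, 55 mm from its centre along its -x axis
- small_case_end_a (a point): middle of the terminal end face of the small case, 35 mm from its centre along its +x axis
- small_case_end_b (a point): middle of the plain end face of the small case, 35 mm from its centre along its -x axis
- reel: bystander: flat black and white strip reel lying on the counter, 124 mm across, 12 mm high (origin: centre of underside); leave alone
- core: bystander: cardboard tube standing on end, 68 mm across, 110 mm tall (origin: centre of underside); leave alone
- profile: bystander: aluminium channel offcut lying on the counter, 200 mm long (x) x 18 x 12 mm (origin: centre of underside); leave alone
- driver: bystander: black-handled screwdriver lying on the counter along its x axis, about 200 mm long; leave alone
- card_reader: bystander: black card reader with keypad lying on the counter, 140 mm long (x) x 75 x 32 mm (origin: centre of underside); leave alone
- cleaner: bystander: orange bottle standing upright, 60 mm across, 170 mm tall (origin: centre of underside); leave alone
Not all that is in view belongs to the job. Leave any turquoise look-alike of the large_case alone.

How it is judged:
By the outcome, as a careful person would: the job done as asked, in the order asked, and still so for the second after the job is handed in, with the robot touching nothing.
It also fails if it takes over 72 s, if anything falls off the work surface, if the arm or the gripper's body presses on something with over 40 N, if the wrist force passes 120 N, or if a joint passes its speed limit or range.

### The arm

A 6-joint arm with a two-finger parallel gripper is mounted at the origin on the work surface. World frame = base frame: x ahead of the robot, y to its left, z up, the work surface at z = 0. Lengths are in mm, angles in degrees, forces in N, time in s.
With the tool pointing down it reaches from about 350 to 800 mm from the base axis. Payload 7.3 kg.
Tool frame: the origin (TCP) lies at the very end of the fingers, on their centre line; the grasp point (between the pads) lies 19 mm behind it; z points along the fingers, y is the direction in which the jaws open and shut (so a half turn about z gives the same grasp; the last joint's range is limited). The gripper opens to 85 mm and grips with 20 to 120 N. Pads are 22 mm wide; open, the fingers measure 114 mm over their backs; the gripper's body (76 mm by 85 mm) begins 54 mm behind the grasp point. The pads swing forward as they close: fully open they stand 13 mm farther back than shut.
Start: joints at [55.119, 19.595, 87.324, -0, 73.075, -8.365], TCP at [234.378, 469.799, 231.322] pointing down, gripper open.
Joint ranges: [-145.02, 145.02], [-44.19, 115.74], [2.07, 154.8], [-57.11, 237.11], [16.16, 152.29], [-177.93, 177.93]. Speed limits (degrees/s): [147.25, 147.25, 180, 180, 180, 180].

### API

Orientations are given as a 3x3 rotation matrix whose columns are the frame's x, y, z axes.
In Python, from rig import status, eyes, bot, finder gives the robot as it stands.
- The arm moves only by the tool drive_tool, never from a script. Its argument "series" is a list of rows, each a list of 7 numbers: the turn, a rotation vector about the tool's x, y, z in degrees, then the shift along the tool's x, y, z in cm, then the gripper's target within -1 to 1 (shut at 1, half-way at 0, fully open at -1). A call has 1 to 8 rows; each row is the pose to reach, as a shift and turn from the pose commanded when the call began, along the tool's axes at that moment; what a row does not reach only later rows make up. A row lasts 1/8 s, in which the tool goes at most 62.5 mm and 10.7 degrees, less where a joint would pass 70% of its speed; a pose out of reach is approached as far as the arm can. A call with a gripper value outside its range is refused whole. The fingers move at their own pace and stop on an object; "squeeze" is the grip in N (left out, the last holds). Time passes only in rows, so rows that repeat a pose let the fingers close. It gives the time, the measured TCP pose, the force and the opening at its end, in the units of the state.
- status.read_state(): the state, without advancing time (a new reading comes with each control period).
- eyes.snapshot(name): name is "scene" or "top"; returns (picture, depth): 480x640x3 uint8, red, green, blue; 480x640 float32, mm along the optical axis (not along the pixel's ray), 0 where there is no reading.
- eyes.calibration(name): a dict with "fov_y" (degrees; the focal length in pixels is half the picture's height over the tangent of half this angle, whatever the lens; pixels are square), "cx", "cy" (the principal point, pixels), "k1" (the pictures are not rectified: a ray, as slopes to the right and down, at radius r is drawn at 1 + k1 r^2 times it, then the intrinsics apply), "camera_from_world" (4x4, takes a point from world to camera coordinates). Camera axes: x right, y up, looking along -z (the intrinsics and any distortion apply to the point x, -y, -z); pixel columns grow to the right and rows downward; lengths in mm; the calibration is good to about 2 mm. A picture is of the moment at which its call begins. calibration takes no time and is no camera call.
- bot.close_job(): hands the job in, once; it reports no verdict.
Trained networks look in the newest picture that a camera, given by its name, has taken for a name from the list of things; names that differ only in an ending like _2 or _b are one class to them, and where a whole thing is asked for, a point or a joint stands for the part that bears it (a point fixed in the world has none). Each returns a list of dicts, best first, with "conf" (0 to 1); they miss things now and then, are a little off and sometimes report something else, mostly with a low value. They report only what shows in the picture. A call takes as long as a camera call. They do not tell look-alikes from the thing itself.
- finder.silhouettes(target, camera): "mask" (480x640 bool, what is visible of it) and "extent" ([left, top, right, bottom] in pixels, round what is visible of it).
- finder.mark_of(target, camera): "position" ([column, row] in pixels: a listed point, or the origin of a listed thing).
The state is a dict: "t": time; "joint_pos": joint angles; "dq": joint speeds; "effort": joint torques, N m; "position": TCP position; "orientation": TCP orientation; "contact_force": force on the tool from outside, world axes, zero at the start; "wrist_torque": the same for the moment, N m; "grip_width": finger opening in mm.
Only numpy, scipy, OpenCV 4.12 (cv2) and the standard library are available. Lean on these libraries where they do the work, as an engineer would, in place of code of your own. Each camera call takes 0.05 s, during which the arm holds its last target. There are 200 camera calls.

## Working session

There is one attempt and no reset: what is moved stays moved. The work goes in short steps, Python scripts to look and compute and a tool call to move; the robot and the scene stay as the last step left them, time stands still between calls to the robot, and variables do not carry over. Pictures are saved under pics/ and viewed, about 8 in all and at most 12, crops included, and the job is handed in when it is done.

Besides the shell and the picture viewer there is one more tool, called after "Call:" as name(argument=value, ...) on one line, values as JSON. drive_tool: Moves the arm, as the interface text tells. Its arguments: {"type":"object","properties":{"series":{"type":"array","items":{"type":"array","items":{"type":"number"}}},"squeeze":{"type":"number"}},"required":["series"]}

```bash
mkdir -p pics; cat > h.py <<'E'
import numpy as np, cv2
from rig import status, eyes, bot, finder
def K(c):
    f=240/np.tan(np.radians(c['fov_y'])/2); return np.array([[f,0,c['cx']],[0,f,c['cy']],[0,0,1.]]), np.array([c['k1'],0,0,0.])
def cloud(name,depth):
    c=eyes.calibration(name); k,d=K(c)
    g=np.stack(np.meshgrid(np.arange(640.),np.arange(480.)),-1).reshape(-1,1,2)
    n=cv2.undistortPoints(g,k,d).reshape(480,640,2)
    z=depth.astype(float); P=np.stack([n[...,0]*z,-n[...,1]*z,-z,np.ones_like(z)],-1)
    W=P@np.linalg.inv(c['camera_from_world']).T
    W=W[...,:3]; W[depth<=0]=np.nan; return W
def proj(name,p):
    c=eyes.calibration(name); k,d=K(c)
    q=np.c_[np.atleast_2d(p),np.ones(len(np.atleast_2d(p)))]@np.array(c['camera_from_world']).T
    q=q[:,:3]*[1,-1,-1]; return cv2.projectPoints(q,np.zeros(3),np.zeros(3),k,d)[0][:,0]
def rect(W,mask,lo,hi):
    m=mask&(W[...,2]>lo)&(W[...,2]<hi); p=W[m]
    return cv2.minAreaRect(p[:,:2].astype(np.float32)), np.median(p[:,2]), len(p)
E
python3 - <<'E'
from h import *
for n in ('scene','top'):
    im,d=eyes.snapshot(n); cv2.imwrite(f'pics/{n}0.png',im[...,::-1]); np.savez(f'pics/{n}0.npz',im=im,d=d)
    W=cloud(n,d)
    for t in ('large_case','medium_case','small_case','board'):
        for r in finder.silhouettes(t,n)[:3]:
            p=W[r['mask']]; z=np.nanmax(p[:,2]) if len(p) else 0
            R=rect(W,r['mask']&np.isfinite(W[...,2]),np.nanpercentile(p[:,2],97)-6,400)
            print(n,t,round(r['conf'],2),np.round(r['extent']),[np.round(x,1) for x in R[0]],R[1:])
        for e in ('','_end_a','_end_b'):
            if t!='board' : print(t+e,[(round(r['conf'],2),np.round(r['position'])) for r in finder.mark_of(t+e,n)[:2]])
print(status.read_state())
E
```

```text
scene large_case 0.83 [422. 248. 469. 307.] [array([274.3, 229.4]), array([163.6,  66.7]), np.float64(17.5)] (np.float64(42.40465495840181), 1306)
scene large_case 0.61 [378. 316. 430. 391.] [array([511.1, 314.9]), array([161. ,  66.1]), np.float64(28.5)] (np.float64(42.79980179295677), 2046)
large_case [(0.94, array([406., 351.])), (0.76, array([445., 279.]))]
large_case_end_a [(0.71, array([417., 327.])), (0.7, array([396., 384.]))]
large_case_end_b [(0.71, array([417., 327.])), (0.7, array([396., 384.]))]
scene medium_case 0.54 [210. 166. 257. 202.] [array([ 466. , -469.4]), array([199.9,  23.9]), np.float64(13.6)] (np.float64(8.931192873815007), 139)
medium_case [(0.91, array([349., 258.]))]
medium_case_end_a [(0.92, array([344., 271.])), (0.62, array([348., 244.]))]
medium_case_end_b [(0.92, array([344., 271.])), (0.62, array([348., 244.]))]
scene small_case 0.61 [231. 209. 260. 232.] [array([ 539.3, -287.9]), array([39.5, 66.3]), np.float64(81.9)] (np.float64(28.706497592699293), 181)
small_case [(0.72, array([246., 219.])), (0.47, array([231., 220.]))]
small_case_end_a [(0.86,
[... 1896 characters left out ...]
71e-03,
        7.30750401e+01, -8.36391582e+00]), 'dq': array([-0.04566665, -0.02513737,  0.00389149, -0.07598194, -0.00416294,
        0.01477375]), 'effort': array([ 1.04401908e-03, -4.33561671e+01, -2.46273619e+01, -1.96705096e-04,
        3.69600539e-04, -4.15690317e-05]), 'position': array([234.37281791, 469.78379327, 231.2833748 ]), 'orientation': array([[-8.94809355e-01,  4.46448447e-01,  3.64402714e-05],
       [ 4.46448447e-01,  8.94809356e-01, -1.47996021e-05],
       [-3.92143552e-05,  3.02588018e-06, -9.99999999e-01]]), 'contact_force': array([-0.03132437,  0.31470918,  0.10917675]), 'wrist_torque': array([-0.03050017,  0.03945929,  0.01386087]), 'grip_width': 85.45846837665779}
```

View pics/scene0.png

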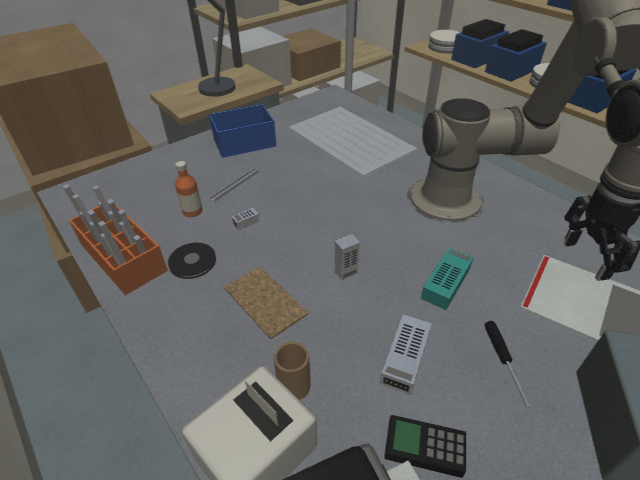

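```bash
python3 -c "
import cv2
i=cv2.imread('pics/top0.png'); cv2.imwrite('pics/topc.png',cv2.resize(i[140:370,150:450],None,fx=2.6,fy=2.6,interpolation=cv2.INTER_CUBIC))"
```

```text
(no output)
```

View pics/topc.png

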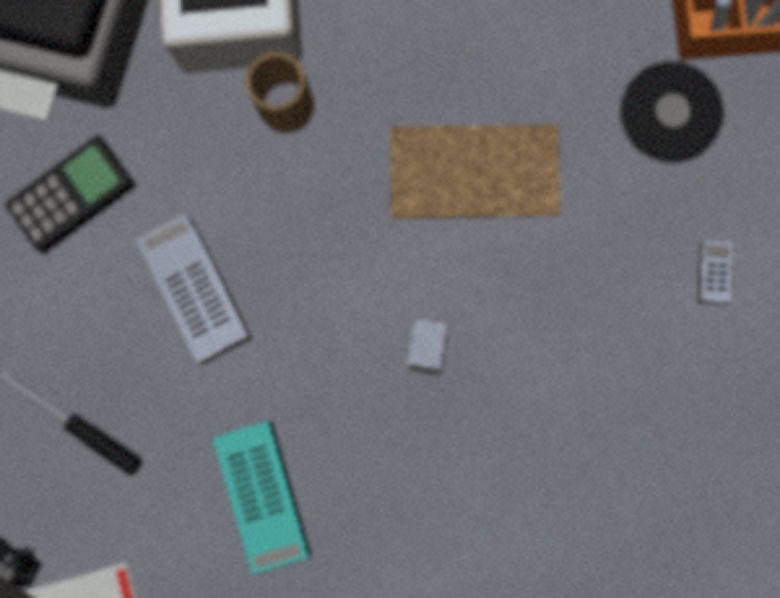

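```bash
cat >> h.py <<'E'
from scipy.spatial.transform import Rotation as Ro
def pose(yaw,tilt):   # yaw of tool y; tilt: tool z points toward n (=yaw+90) by tilt deg
    a,t=np.radians([yaw,tilt]); y=np.array([np.cos(a),np.sin(a),0]); n=np.array([-np.sin(a),np.cos(a),0])
    z=np.sin(t)*n-np.cos(t)*np.array([0,0,1]); return np.c_[np.cross(y,z),y,z]
def row(p,yaw,tilt=0,src=None):
    s=status.read_state(); R,q=(s['orientation'],s['position']) if src is None else (pose(*src[1:]),np.array(src[0],float))
    T=pose(yaw,tilt)
    v=Ro.from_matrix(R.T@T).as_rotvec(degrees=True); d=R.T@(np.array(p,float)-q)/10
    print(np.round(np.r_[v,d],2).tolist())
def sh():
    s=status.read_state(); R=s['orientation']
    print('t',round(s['t'],2),'J',np.round(s['joint_pos'],1),'p',np.round(s['position'],1),'F',np.round(s['contact_force'],1),'w',round(s['grip_width'],1),'yaw',np.degrees(np.arctan2(R[1,1],R[0,1])).round(1),'z',R[:,2].round(2))
E
python3 -c "
from h import *
row((440,42,250),-10,0); row((440,42,250),-10,45)"
```

```text
[0.0, 0.0, 73.48, -37.5, -29.1, -1.87]
[-28.77, 38.54, 69.46, -37.5, -29.1, -1.87]
```

Call:
drive_tool(series=[[0,0,73.5,-37.5,-29,-4,-1],[0,0,73.5,-37.5,-29,-4,-1],[0,0,73.5,-37.5,-29,-4,-1],[-28.8,38.5,69.5,-37.5,-29,-4,-1],[-28.8,38.5,69.5,-37.5,-29,-4,-1],[-28.8,38.5,69.5,-37.5,-29,-4,-1],[-28.8,38.5,69.5,-37.5,-29,-4,-1],[-28.8,38.5,69.5,-37.5,-29,-4,-1]])

```text
t: 2.4
position: [440.9, 41.8, 272.2]
orientation: [[0.015, 0.998, 0.065], [0.797, -0.051, 0.601], [0.603, 0.043, -0.796]]
contact_force: [1.0, 0.5, 0.1]
grip_width: 85.3
```

```bash
python3 -c "
from h import *
sh(); row((440,42,270),-10,45)"
```

```text
t 2.4 J [-29.1  12.5 101.1  34.1  84.  -36.1] p [440.9  41.8 272.2] F [1.  0.5 0.1] w 85.3 yaw -2.9 z [ 0.06  0.6  -0.8 ]
[-2.8, 7.69, 6.95, -0.12, -0.1, 0.19]
```

```bash
python3 -c "
from h import *
for n in ('scene','top'):
    W=cloud(n,np.load(f'pics/{n}0.npz')['d'])
    m=(abs(W[...,0]-440)<60)&(abs(W[...,1]-42)<60)
    for lo,hi in ((100,120),(20,100)): 
        R=rect(W,m,lo,hi); print(n,R)
n=np.array([np.sin(np.radians(10)),np.cos(np.radians(10)),0])
z=np.sin(np.radians(50))*n-np.array([0,0,np.cos(np.radians(50))])
P=np.array([440.2,42.2,70])-7*n+19*z
print(P,P-90*z); row(P-90*z,-10,50); 
"
```

```text
scene (((443.3830261230469, 42.86852264404297), (37.221866607666016, 50.5261116027832), 81.68838500976562), np.float64(108.02888905502289), 266)
scene (((451.8626708984375, 52.12004089355469), (33.19509506225586, 60.34270095825195), 46.490699768066406), np.float64(60.82992675904734), 555)
top (((440.980712890625, 42.783592224121094), (35.81029510498047, 49.51512145996094), 80.80284118652344), np.float64(109.87796635551172), 229)
top (((430.5334777832031, 32.69438934326172), (27.908140182495117, 59.432865142822266), 44.642608642578125), np.float64(61.52345407116263), 33)
[441.51188497  49.64006936  57.78703542] [429.53988503 -18.25651625 115.63792029]
[-3.11, 12.69, 6.83, -14.25, -1.5, 8.79]
```

```bash
python3 -c "
from h import *
row((431,-17.6,130),-9,50); row((431,-17.6,115.6),-9,50)"
```

```text
[-2.42, 12.71, 6.1, -13.33, -1.3, 7.69]
[-2.42, 12.71, 6.1, -14.2, -1.36, 8.84]
```

Call:
drive_tool(series=[[-2.4,12.7,6.1,-14.2,-1.4,2,-1],[-2.4,12.7,6.1,-14.2,-1.4,2,-1],[-2.4,12.7,6.1,-14.2,-1.4,8.8,-1],[-2.4,12.7,6.1,-14.2,-1.4,8.8,-1],[-2.4,12.7,6.1,-14.2,-1.4,8.8,-1],[-2.4,12.7,6.1,-14.2,-1.4,8.8,-1]])

```text
t: 3.15
position: [430.4, -16.5, 116.8]
orientation: [[0.096, 0.989, 0.115], [0.64, -0.15, 0.753], [0.762, 0.001, -0.648]]
contact_force: [-0.3, -0.3, 0.6]
grip_width: 85.9
```

```bash
python3 -c "
from h import *
sh(); row((443,50.2,57.8),-9,50)"
```

```text
t 3.15 J [-42.   32.3 110.7  41.3  74.7 -58.7] p [430.4 -16.5 116.8] F [-0.3 -0.3  0.6] w 85.9 yaw -8.6 z [ 0.12  0.75 -0.65]
[-0.24, 0.36, 0.3, -0.1, 0.24, 8.99]
```

Call:
drive_tool(series=[[0,0,0,-0.1,0.25,4.5,-1],[0,0,0,-0.1,0.25,7,-1],[0,0,0,-0.1,0.25,9,-1],[0,0,0,-0.1,0.25,9,-1],[0,0,0,-0.1,0.25,9,0.1],[0,0,0,-0.1,0.25,9,0.5],[0,0,0,-0.1,0.25,9,1],[0,0,0,-0.1,0.25,9,1]], squeeze=40)

```text
t: 4.15
position: [442.6, 49.9, 56.7]
orientation: [[0.099, 0.988, 0.116], [0.639, -0.153, 0.754], [0.763, -0.001, -0.646]]
contact_force: [0.3, -4.0, 6.2]
grip_width: 49.6
```

```bash
python3 -c "
from h import *
sh()
im,d=eyes.snapshot('scene');cv2.imwrite('pics/g1.png',cv2.resize(im[200:320,280:440,::-1],None,fx=4,fy=4))"
```

```text
t 4.15 J [-34.5  38.3 115.4  49.6  64.4 -63.6] p [442.6  49.9  56.7] F [ 0.3 -4.   6.2] w 49.6 yaw -8.8 z [ 0.12  0.75 -0.65]
```

View pics/g1.png

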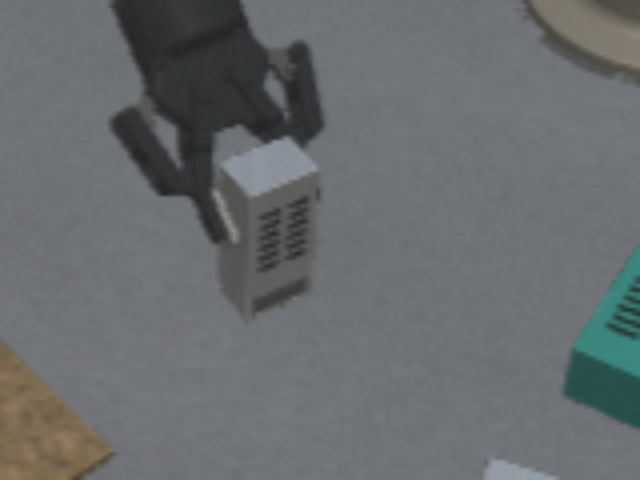

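```bash
python3 -c "
from h import *
s=status.read_state(); P=s['position'];R=s['orientation']; G=P-19*R[:,2]; print(G)
row(P+[0,0,60],-8.8,49.7)
for t in (5,-40.3):
  z=pose(-8.8,t)[:,2]; row(G+[0,0,60]+19*z,-8.8,t)
"
```

```text
[440.440808    35.62357217  69.02948984]
[-0.05, -0.04, -0.02, 4.58, -0.0, -3.88]
[-0.05, -44.74, -0.0, 3.24, -0.0, -4.43]
[-0.05, -90.04, 0.02, 2.68, -0.0, -5.78]
```

Call:
drive_tool(series=[[0,0,0,0,0,0,1],[0,0,0,0.8,0,-0.65,1],[0,0,0,2.3,0,-1.95,1],[0,0,0,4.6,0,-3.9,1],[0,0,0,4.6,0,-3.9,1],[0,-10,0,4.3,0,-4,1],[0,-20,0,4,0,-4.1,1],[0,-30,0,3.6,0,-4.2,1]], squeeze=70)

```text
t: 5.2
position: [440.4, 41.6, 110.3]
orientation: [[0.144, 0.988, 0.048], [0.932, -0.152, 0.329], [0.333, -0.002, -0.943]]
contact_force: [-2.0, -0.4, -3.8]
grip_width: 49.2
```

```bash
python3 -c "
from h import *
sh(); G=np.array([440.4,35.6,129])
for t in (0,-40.3):
  z=pose(-8.8,t)[:,2]; row(G+19*z,-8.8,t)
"
```

```text
t 5.2 J [-18.5  20.3 112.4  24.1  53.3 -25.3] p [440.4  41.6 110.3] F [-2.  -0.4 -3.8] w 49.2 yaw -8.8 z [ 0.05  0.33 -0.94]
[-0.14, -19.45, 0.02, -0.57, 0.09, -0.17]
[-0.13, -59.75, 0.07, -1.58, 0.09, -1.0]
```

Call:
drive_tool(series=[[0,-10,0,-0.3,0.1,-0.05,1],[0,-20,0,-0.6,0.1,-0.2,1],[0,-30,0,-0.9,0.1,-0.35,1],[0,-40,0,-1.2,0.1,-0.55,1],[0,-50,0,-1.4,0.1,-0.8,1],[0,-59.8,0,-1.6,0.1,-1,1],[0,-59.8,0,-1.6,0.1,-1,1],[0,-59.8,0,-1.6,0.1,-1,1]])

```text
t: 6.2
position: [438.5, 23.6, 114.1]
orientation: [[0.113, 0.988, -0.1], [0.759, -0.151, -0.634], [-0.641, -0.004, -0.767]]
contact_force: [-0.3, -0.4, -3.1]
grip_width: 48.9
```

```bash
python3 -c "
from h import *
sh(); s=status.read_state(); R=s['orientation']; print(np.degrees(np.arctan2(R[2,0],-R[2,2])))
for n in ('scene','top'):
  im,d=eyes.snapshot(n)
  cv2.imwrite(f'pics/g2{n}.png',cv2.resize(im[170:330,260:470,::-1],None,fx=3,fy=3)); np.save('pics/g2%s.npy'%n,d)
"
```

```text
t 6.2 J [ 16.9  32.4 101.2 -37.6  70.9  46. ] p [438.5  23.6 114.1] F [-0.3 -0.4 -3.1] w 48.9 yaw -8.7 z [-0.1  -0.63 -0.77]
-39.898678873103655
```

View pics/g2scene.png

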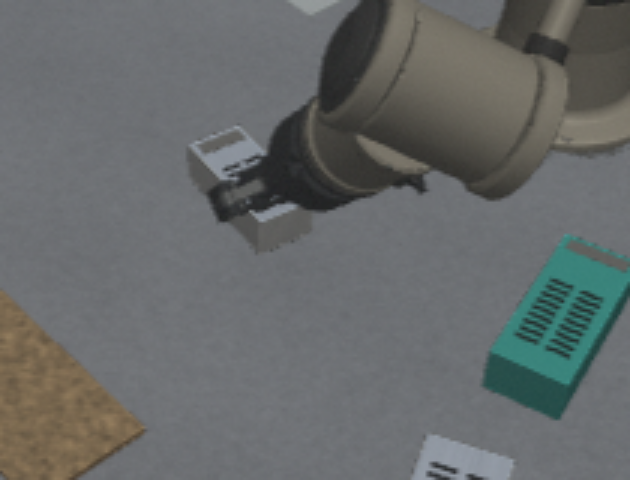

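```bash
python3 -c "
from h import *
z=status.read_state(); G=z['position']-19*z['orientation'][:,2]; print('G',G)
d=np.load('pics/g2scene.npy'); W=cloud('scene',d); n=np.array([.153,.988,0]); 
im=cv2.imread('pics/g2scene.png')
# terminal-end top face: pixels in crop (195..255,130..165)/3
for (u0,u1,v0,v1) in ((198,250,135,170),(258,285,205,215)):
  Q=W[170+v0//3:170+v1//3+1,260+u0//3:260+u1//3+1].reshape(-1,3); Q=Q[np.isfinite(Q[:,2])&(Q[:,2]>60)]
  A=np.c_[Q[:,:2]-Q[:,:2].mean(0),np.ones(len(Q))]; c=np.linalg.lstsq(A,Q[:,2],rcond=None)[0]
  print(len(Q),Q.mean(0),c, (A@c-Q[:,2]).std(), 'slope along n',c[:2]@n[:2], Q[:,2].min(),Q[:,2].max())
z0=pose(-8.7,-40.3)[:,2]
row(z['position']-[0,0,71.5],-8.7,-40.3); row(z['position']-[0,0,80],-8.7,-40.3)
"
```

```text
G [440.77260428  35.00419506 129.61565678]
208 [439.180951    -6.78238298 139.03909347] [7.01714547e-02 2.58996437e-01 1.39039093e+02] 5.189143214088424 slope along n 0.2666247124757184 127.195030584699 185.96452603413718
40 [458.6490974   72.90616319 144.73093409] [  0.58374592   0.90198473 144.73093409] 3.344495503635831 slope along n 0.9804740368272009 134.31567479745195 169.1694623027546
[-0.16, -0.38, 0.01, 4.59, 0.02, 5.48]
[-0.16, -0.38, 0.01, 5.13, 0.02, 6.14]
```

```bash
python3 -c "
from h import *
d=np.load('pics/g2scene.npy'); W=cloud('scene',d).reshape(-1,3)
n=np.array([.153,.988]); a=np.array([.988,-.153]); c=np.array([440.8,35])
q=(W[:,:2]-c)
k=(abs(q@a)<21)&(W[:,2]>125)&(W[:,2]<143)&(abs(q@n)<80)
Q=np.c_[q@n,q@a,W[:,2]][k]
for lo in range(-75,65,10):
  s=Q[(Q[:,0]>=lo)&(Q[:,0]<lo+10)]
  if len(s)>4: print(lo,len(s),np.median(s[:,2]).round(1), s[:,0].min().round(1))
"
```

```text
-75 12 137.7 -70.2
-65 38 138.6 -64.5
-55 50 138.2 -54.9
-45 46 138.8 -44.8
-35 46 138.6 -34.8
-25 34 138.6 -24.6
25 14 138.7 31.2
35 84 133.5 35.2
```

Call:
drive_tool(series=[[0,0,0,2.57,0,3.07,1],[0,0,0,4.5,0,5.37,1],[0,0,0,5.9,0,7.05,1],[0,0,0,6.35,0,7.6,1],[0,0,0,6.35,0,7.6,1],[0,0,0,6.35,0,7.6,1]])

```text
t: 7.05
position: [439.3, 23.4, 16.7]
orientation: [[0.116, 0.988, -0.098], [0.757, -0.152, -0.635], [-0.643, -0.001, -0.766]]
contact_force: [0.0, 0.3, -3.5]
grip_width: 49.4
```

Call:
drive_tool(series=[[0,0,0,0.06,0,0.08,1],[0,0,0,0.12,0,0.15,1],[0,0,0,0.12,0,0.15,1]])

```text
t: 7.42
position: [438.7, 23.4, 13.9]
orientation: [[0.114, 0.988, -0.099], [0.757, -0.151, -0.636], [-0.643, -0.002, -0.766]]
contact_force: [0.3, -0.1, -3.4]
grip_width: 49.2
```

Call:
drive_tool(series=[[0,0,0,0.06,0,0.08,1],[0,0,0,0.13,0,0.15,1],[0,0,0,0.13,0,0.15,1]])

```text
t: 7.8
position: [438.7, 23.4, 11.7]
orientation: [[0.114, 0.988, -0.099], [0.757, -0.151, -0.636], [-0.643, -0.003, -0.765]]
contact_force: [-0.5, 0.1, -3.3]
grip_width: 49.1
```

Call:
drive_tool(series=[[0,0,0,0.05,0,0.06,1],[0,0,0,0.1,0,0.11,1],[0,0,0,0.1,0,0.11,1]])

```text
t: 8.18
position: [438.7, 23.4, 10.4]
orientation: [[0.114, 0.988, -0.099], [0.757, -0.151, -0.636], [-0.644, -0.002, -0.765]]
contact_force: [0.2, 0.3, -3.9]
grip_width: 49.0
```

Call:
drive_tool(series=[[0,0,0,0.03,0,0.04,1],[0,0,0,0.07,0,0.08,1],[0,0,0,0.07,0,0.08,1]])

```text
t: 8.55
position: [438.8, 23.5, 10.1]
orientation: [[0.115, 0.988, -0.099], [0.756, -0.151, -0.637], [-0.644, -0.002, -0.765]]
contact_force: [-1.3, 5.2, 5.8]
grip_width: 49.2
```

Call:
drive_tool(series=[[0,0,0,0.03,0,0.04,1],[0,0,0,0.07,0,0.08,1],[0,0,0,0.07,0,0.08,1]])

```text
t: 8.93
position: [438.8, 23.4, 10.1]
orientation: [[0.115, 0.988, -0.099], [0.755, -0.152, -0.637], [-0.645, -0.001, -0.764]]
contact_force: [-3.2, 5.9, 14.1]
grip_width: 49.1
```

Call:
drive_tool(series=[[0,0,0,0,0,0,0],[0,0,0,0,0,0,-0.5],[0,0,0,0,0,0,-0.8],[0,0,0,0,0,0,-0.8],[0,0,0,0,0,-5,-1],[0,0,0,0,0,-10,-1],[0,0,0,0,0,-15,-1],[0,0,0,0,0,-17,-1]])

```text
t: 9.93
position: [456.5, 133.4, 140.3]
orientation: [[0.116, 0.989, -0.096], [0.758, -0.15, -0.635], [-0.642, 0.001, -0.767]]
contact_force: [0.4, -0.6, -0.8]
grip_width: 85.2
```

```bash
python3 -c "
from h import *
sh()
n=np.array([.153,.988]); a=np.array([.988,-.153])
for c in ('scene','top'):
  im,d=eyes.snapshot(c); W=cloud(c,d); np.savez('pics/g3%s.npz'%c,im=im,d=d)
  m=(abs(W[...,0]-440)<90)&(abs(W[...,1]-25)<100)
  print(c,rect(W,m,28,45))
row((509.8,315,150),-61.4)
"
```

```text
t 9.93 J [ 26.9  35.9  88.4 -31.8  82.9  47.4] p [456.5 133.4 140.3] F [ 0.4 -0.6 -0.8] w 85.2 yaw -8.6 z [-0.1  -0.63 -0.77]
scene (((440.41363525390625, 23.23892593383789), (112.46892547607422, 52.06427001953125), 80.26407623291016), np.float64(34.5249173182529), 600)
top (((438.265380859375, 22.861412048339844), (110.26630401611328, 50.18320083618164), 81.39712524414062), np.float64(35.986874518495824), 615)
[18.41, 36.99, 50.55, 13.75, 2.53, -12.86]
```

Call:
drive_tool(series=[[18.4,37,50.5,13.8,2.5,-12.9,-1],[18.4,37,50.5,13.8,2.5,-12.9,-1],[18.4,37,50.5,13.8,2.5,-12.9,-1],[18.4,37,50.5,13.8,2.5,-12.9,-1],[18.4,37,50.5,13.8,2.5,-12.9,-1],[18.4,37,50.5,13.8,2.5,-12.9,-1],[18.4,37,50.5,13.8,2.5,-12.9,-1],[18.4,37,50.5,13.8,2.5,-12.9,-1]])

```text
t: 11.02
position: [508.9, 313.7, 147.7]
orientation: [[0.878, 0.48, -0.005], [0.48, -0.878, -0.003], [-0.006, 0.001, -1.0]]
contact_force: [0.5, 1.0, -0.1]
grip_width: 85.6
```

```bash
python3 -c "
from h import *
sh()
row((509.8,315,14),-61.4)
for c in ('scene','top'):
  W=cloud(c,np.load('pics/%s0.npz'%c)['d'])
  m=(abs(W[...,0]-510)<100)&(abs(W[...,1]-315)<85)
  print(c,rect(W,m,36,52))
  m=(abs(W[...,0]-537)<50)&(abs(W[...,1]+288)<60)
  print(c,rect(W,m,23,38))
  m=(abs(W[...,0]-657)<80)&(abs(W[...,1]+10)<115)
  print(c,rect(W,m,4.5,15))
"
```

```text
t 11.03 J [24.3 31.5 81.8 -0.1 67.  85.7] p [508.9 313.7 147.7] F [ 0.5  1.  -0.1] w 85.6 yaw -61.3 z [-0.01 -0.   -1.  ]
[0.03, 0.36, 0.06, 0.22, -0.08, 13.37]
scene (((510.32611083984375, 314.5242004394531), (163.39602661132812, 66.102783203125), 28.46552276611328), np.float64(42.77264815157611), 2102)
scene (((537.102783203125, -287.4050598144531), (40.155784606933594, 71.14961242675781), 85.7193603515625), np.float64(28.56871021085874), 216)
scene (((657.987548828125, -9.441848754882812), (111.84972381591797, 202.00547790527344), 1.3314428329467773), np.float64(7.037912484757271), 2749)
top (((509.40545654296875, 316.68914794921875), (162.03793334960938, 67.10633850097656), 28.49864959716797), np.float64(44.18578391006952), 1174)
top (((534.8226928710938, -287.5763244628906), (36.24907684326172, 69.95487213134766), 85.51700592041016), np.float64(29.541973113728318), 259)
top (((656.9736328125, -10.06048583984375), (158.8867645263672, 228.38951110839844), 0.45126718282699585), np.float64(8.270017722002422), 1979)
```

Call:
drive_tool(series=[[0,0.4,0,0.2,-0.1,5,-1],[0,0.4,0,0.2,-0.1,9,-1],[0,0.4,0,0.2,-0.1,12,-1],[0,0.4,0,0.2,-0.1,13.5,-1],[0,0.4,0,0.2,-0.1,13.5,-1],[0,0.4,0,0.2,-0.1,13.5,0],[0,0.4,0,0.2,-0.1,13.5,0.7],[0,0.4,0,0.2,-0.1,13.5,1]], squeeze=60)

```text
t: 12.02
position: [510.9, 316.3, 15.0]
orientation: [[0.878, 0.478, 0.006], [0.478, -0.878, 0.003], [0.006, 0.0, -1.0]]
contact_force: [0.6, -0.6, 6.6]
grip_width: 65.1
```

Call:
drive_tool(series=[[0,0,0,0,0,0,1],[0,0,0,0,0,0,1],[0,0,0,0,0,-1,1],[0,0,0,0,0,-4,1],[0,0,0,0,0,-7,1],[0,0,0,0,0,-10,1],[0,0,0,0,0,-10,1]], squeeze=90)

```text
t: 12.9
position: [510.4, 316.2, 115.2]
orientation: [[0.878, 0.478, 0.006], [0.478, -0.878, 0.004], [0.007, -0.0, -1.0]]
contact_force: [-0.1, 0.7, -6.3]
grip_width: 64.2
```

```bash
python3 -c "
from h import *
sh()
row((657,-9.8,125),1.0)
"
```

```text
t 12.9 J [24.4 33.4 84.2  0.  62.  85.9] p [510.4 316.2 115.2] F [-0.1  0.7 -6.3] w 64.2 yaw -61.4 z [ 0.01  0.   -1.  ]
[0.21, -0.37, -62.44, -2.7, 35.64, -1.0]
```

Call:
drive_tool(series=[[0,0,-8,-0.3,4,-1,1],[0,0,-17,-0.7,9,-1,1],[0,0,-27,-1.1,15,-1,1],[0,0,-37,-1.6,21,-1,1],[0,0,-47,-2.1,27,-1,1],[0,0,-56,-2.5,32,-1,1],[0.2,-0.4,-62.4,-2.7,35.6,-1,1],[0.2,-0.4,-62.4,-2.7,35.6,-1,1]])

```text
t: 13.9
position: [655.6, -13.0, 120.2]
orientation: [[-0.013, 1.0, -0.007], [1.0, 0.013, -0.002], [-0.002, -0.007, -1.0]]
contact_force: [-0.0, 0.7, -6.9]
grip_width: 63.8
```

Call:
drive_tool(series=[[0,0,0,0,0,0,1],[0,0,0,0,0,0,1]])

```text
t: 14.15
position: [655.1, -8.6, 122.2]
orientation: [[-0.018, 1.0, -0.005], [1.0, 0.018, -0.002], [-0.002, -0.005, -1.0]]
contact_force: [-0.8, -0.0, -5.0]
grip_width: 64.1
```

```bash
python3 -c "
from h import *
sh()
row((657,-9.8,27),1.0)
for c in ('scene','top'):
  im,d=eyes.snapshot(c); W=cloud(c,d)
  m=(abs(W[...,0]-657)<120)&(abs(W[...,1]+10)<120)
  p=W[m&(W[...,2]>140)&(W[...,2]<162)]
  s=p[abs(p[:,1]+10)>50]
  print(c,np.median(s[s[:,1]>0],0),np.median(s[s[:,1]<-20],0),s[:,1].min(),s[:,1].max(),s[:,0].min(),s[:,0].max())
"
```

```text
t 14.15 J [-7.4 38.7 72.8 -0.2 68.8 -8.3] p [655.1  -8.6 122.2] F [-0.8 -0.  -5. ] w 64.1 yaw 1.0 z [-0.01 -0.   -1.  ]
[-0.31, 0.1, 0.01, -0.1, 0.24, 9.52]
scene [657.12250393  58.40595558 149.269668  ] [671.03141045 -69.66955726 150.08478169] -74.12907967347587 72.58798736972176 621.3109619562892 688.4527757133087
top [657.871463    45.4071971  151.12583286] [645.98310822 -83.83536963 151.0112575 ] -89.70780837077955 56.12662751355689 622.9271750258547 685.1550287053602
```

Call:
drive_tool(series=[[-0.3,0,0,-0.1,0.2,3.5,1],[-0.3,0,0,-0.1,0.2,6.5,1],[-0.3,0,0,-0.1,0.2,8.5,1],[-0.3,0,0,-0.1,0.2,9.4,1],[-0.3,0,0,-0.1,0.2,9.5,1],[-0.3,0,0,-0.1,0.2,9.5,1]])

```text
t: 15.0
position: [658.3, -11.0, 29.2]
orientation: [[-0.017, 1.0, 0.003], [1.0, 0.017, -0.002], [-0.002, 0.003, -1.0]]
contact_force: [-0.7, 0.3, -6.7]
grip_width: 64.4
```

Call:
drive_tool(series=[[0,0,0,0,0,0.07,1],[0,0,0,0,0,0.15,1],[0,0,0,0,0,0.15,1]])

```text
t: 15.38
position: [657.6, -11.2, 26.7]
orientation: [[-0.017, 1.0, 0.002], [1.0, 0.017, -0.002], [-0.002, 0.002, -1.0]]
contact_force: [-0.1, 0.1, -6.3]
grip_width: 64.3
```

Call:
drive_tool(series=[[0,0,0,0,0,0.05,1],[0,0,0,0,0,0.1,1],[0,0,0,0,0,0.1,1]])

```text
t: 15.75
position: [657.5, -11.1, 25.5]
orientation: [[-0.017, 1.0, 0.001], [1.0, 0.017, -0.002], [-0.002, 0.001, -1.0]]
contact_force: [-0.4, -0.5, -6.3]
grip_width: 64.1
```

Call:
drive_tool(series=[[0,0,0,0,0,0.07,1],[0,0,0,0,0,0.13,1],[0,0,0,0,0,0.13,1]])

```text
t: 16.12
position: [657.5, -11.1, 24.2]
orientation: [[-0.017, 1.0, 0.001], [1.0, 0.017, -0.002], [-0.002, 0.001, -1.0]]
contact_force: [-0.3, 0.1, -7.3]
grip_width: 64.2
```

Call:
drive_tool(series=[[0,0,0,0,0,0.05,1],[0,0,0,0,0,0.1,1],[0,0,0,0,0,0.1,1]])

```text
t: 16.5
position: [657.7, -11.2, 23.6]
orientation: [[-0.017, 1.0, 0.002], [1.0, 0.017, -0.002], [-0.002, 0.002, -1.0]]
contact_force: [-1.0, -0.5, -3.1]
grip_width: 64.3
```

Call:
drive_tool(series=[[0,0,0,0,0,0.05,1],[0,0,0,0,0,0.07,1],[0,0,0,0,0,0.07,1]])

```text
t: 16.88
position: [657.6, -11.4, 23.2]
orientation: [[-0.017, 1.0, 0.002], [1.0, 0.017, -0.002], [-0.003, 0.002, -1.0]]
contact_force: [-3.7, -2.2, 4.5]
grip_width: 64.1
```

Call:
drive_tool(series=[[0,0,0,0,0,0,0],[0,0,0,0,0,0,-0.6],[0,0,0,0,0,0,-1],[0,0,0,0,0,0,-1],[0,0,0,0,0,-4,-1],[0,0,0,0,0,-9,-1],[0,0,0,0,0,-13,-1],[0,0,0,0,0,-13,-1]])

```text
t: 17.88
position: [659.6, -11.0, 156.9]
orientation: [[-0.017, 1.0, 0.01], [1.0, 0.017, -0.003], [-0.003, 0.01, -1.0]]
contact_force: [0.3, -0.1, -1.6]
grip_width: 85.6
```

```bash
python3 -c "
from h import *
sh()
row((439.4,23,150),-8.8)
"
```

```text
t 17.88 J [-7.6 36.9 70.5 -0.1 72.1 -8.5] p [659.6 -11.  156.9] F [ 0.3 -0.1 -1.6] w 85.6 yaw 1.0 z [ 0.01 -0.   -1.  ]
[0.58, 0.15, 9.76, 3.77, -21.96, 0.46]
```

Call:
drive_tool(series=[[0.6,0.2,9.8,3.8,-22,0.5,-1],[0.6,0.2,9.8,3.8,-22,0.5,-1],[0.6,0.2,9.8,3.8,-22,0.5,-1],[0.6,0.2,9.8,3.8,-22,0.5,-1],[0.6,0.2,9.8,3.8,-22,0.5,-1],[0.6,0.2,9.8,3.8,-22,0.5,-1],[0.6,0.2,9.8,3.8,-22,0.5,-1]])

```text
t: 18.75
position: [437.9, 23.2, 146.9]
orientation: [[0.154, 0.988, -0.008], [0.988, -0.154, 0.002], [0.001, -0.008, -1.0]]
contact_force: [0.7, -0.3, -0.3]
grip_width: 85.4
```

```bash
python3 -c "
from h import *
sh()
row((439.4,23,12),-8.8)
for c in ('scene','top'):
  im,d=eyes.snapshot(c); W=cloud(c,d)
  if c=='scene': cv2.imwrite('pics/g4.png',im[180:400,180:440,::-1].repeat(3,0).repeat(3,1)[:600,:800])
  m=(abs(W[...,0]-657)<70)&(abs(W[...,1]+10)<110)
  print(c,rect(W,m,44,60))
  m=(abs(W[...,0]-657)<70)&(abs(W[...,1]+10)<110)
  print(c,rect(W,m,4.5,60))
"
```

```text
t 18.75 J [-7.00e+00  1.64e+01  1.07e+02  1.00e-01  5.70e+01  1.80e+00] p [437.9  23.2 146.9] F [ 0.7 -0.3 -0.3] w 85.4 yaw -8.9 z [-0.01  0.   -1.  ]
[-0.48, -0.04, -0.05, -0.01, 0.27, 13.49]
scene (((658.1133422851562, -12.236648559570312), (67.83137512207031, 163.6494598388672), 0.7172149419784546), np.float64(50.791608783434185), 1519)
scene (((657.8403930664062, -9.555473327636719), (111.61552429199219, 202.7525634765625), 1.4134513139724731), np.float64(43.43407354233409), 3053)
top (((657.329345703125, -11.437965393066406), (67.66658020019531, 159.32373046875), 0.47739413380622864), np.float64(51.838246167957095), 1171)
top (((657.0690307617188, -9.512016296386719), (138.31028747558594, 218.75999450683594), 0.18283656239509583), np.float64(46.707426208644506), 2204)
```

View pics/g4.png

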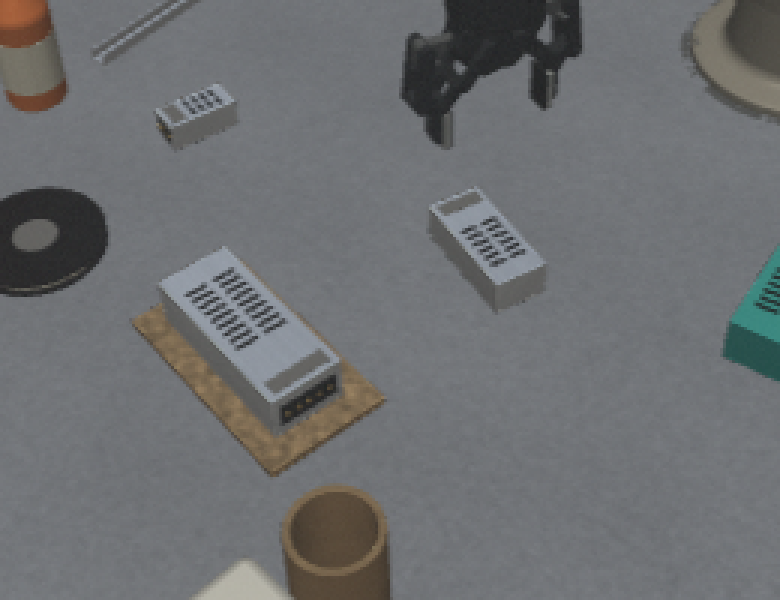

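Call:
drive_tool(series=[[-0.4,0,0,0,0.25,5,-1],[-0.4,0,0,0,0.25,9,-1],[-0.4,0,0,0,0.25,12,-1],[-0.4,0,0,0,0.25,13.5,-1],[-0.4,0,0,0,0.25,13.5,-0.5],[-0.4,0,0,0,0.25,13.5,0.2],[-0.4,0,0,0,0.25,13.5,1],[-0.4,0,0,0,0.25,13.5,1]], squeeze=50)

```text
t: 19.85
position: [438.7, 23.3, 12.8]
orientation: [[0.154, 0.988, 0.0], [0.988, -0.154, 0.001], [0.001, -0.0, -1.0]]
contact_force: [-0.6, 0.8, 3.5]
grip_width: 49.0
```

Call:
drive_tool(series=[[0,0,0,0,0,0,1],[0,0,0,0,0,0,1],[0,0,0,0,0,-2,1],[0,0,0,0,0,-6,1],[0,0,0,0,0,-10,1],[0,0,0,0,0,-12,1],[0,0,0,0,0,-12,1]], squeeze=70)

```text
t: 20.72
position: [438.8, 23.2, 133.1]
orientation: [[0.154, 0.988, 0.001], [0.988, -0.154, 0.001], [0.001, 0.001, -1.0]]
contact_force: [0.5, -0.1, -3.8]
grip_width: 48.8
```

```bash
python3 -c "
from h import *
sh()
row((657.5,-11.5,130),0.8)
"
```

```text
t 20.73 J [-7.000e+00  1.740e+01  1.083e+02  1.000e-01  5.420e+01  1.800e+00] p [438.8  23.2 133.1] F [ 0.5 -0.1 -3.8] w 48.8 yaw -8.8 z [ 0.  0. -1.]
[0.06, -0.04, -9.64, -0.07, 22.14, 0.33]
```

Call:
drive_tool(series=[[0,0,-3,0,5,0,1],[0,0,-6,0,10,0,1],[0,0,-9.6,0,15,0.2,1],[0,0,-9.6,-0.1,20,0.3,1],[0,0,-9.6,-0.1,22.1,0.3,1],[0,0,-9.6,-0.1,22.1,0.3,1],[0,0,-9.6,-0.1,22.1,0.3,1],[0,0,-9.6,-0.1,22.1,0.3,1]])

```text
t: 21.72
position: [655.5, -11.4, 128.4]
orientation: [[-0.013, 1.0, -0.003], [1.0, 0.013, 0.001], [0.001, -0.003, -1.0]]
contact_force: [-0.5, 0.6, -3.3]
grip_width: 48.3
```

```bash
python3 -c "
from h import *
sh()
row((657.5,-11.5,67),0.8)
"
```

```text
t 21.73 J [-7.7 38.3 72.5  0.  69.4 -8.5] p [655.5 -11.4 128.4] F [-0.5  0.6 -3.3] w 48.3 yaw 0.8 z [-0.  0. -1.]
[-0.17, -0.07, -0.03, -0.02, 0.22, 6.14]
```

Call:
drive_tool(series=[[0,0,0,0,0.1,3,1],[0,0,0,0,0.1,5,1],[0,0,0,0,0.1,5.9,1],[0,0,0,0,0.1,6.1,1],[0,0,0,0,0.1,6.1,1],[0,0,0,0,0.1,6.1,1]])

```text
t: 22.48
position: [657.9, -11.7, 68.7]
orientation: [[-0.013, 1.0, -0.0], [1.0, 0.013, 0.001], [0.001, -0.0, -1.0]]
contact_force: [0.1, -0.0, -3.2]
grip_width: 48.5
```

Call:
drive_tool(series=[[0,0,0,0,0,0.06,1],[0,0,0,0,0,0.1,1],[0,0,0,0,0,0.1,1]])

```text
t: 22.85
position: [657.4, -11.6, 66.7]
orientation: [[-0.013, 1.0, -0.002], [1.0, 0.013, 0.001], [0.001, -0.002, -1.0]]
contact_force: [-0.8, -0.1, -3.4]
grip_width: 48.3
```

Call:
drive_tool(series=[[0,0,0,0,0,0.05,1],[0,0,0,0,0,0.1,1],[0,0,0,0,0,0.1,1]])

```text
t: 23.22
position: [657.3, -11.6, 65.6]
orientation: [[-0.013, 1.0, -0.002], [1.0, 0.013, 0.001], [0.001, -0.002, -1.0]]
contact_force: [-0.5, -0.0, -3.1]
grip_width: 48.8
```

Call:
drive_tool(series=[[0,0,0,0,0,0.05,1],[0,0,0,0,0,0.09,1],[0,0,0,0,0,0.09,1]])

```text
t: 23.6
position: [657.4, -11.7, 65.0]
orientation: [[-0.013, 1.0, -0.002], [1.0, 0.013, 0.001], [0.001, -0.002, -1.0]]
contact_force: [-0.4, -0.0, -1.0]
grip_width: 48.6
```

Call:
drive_tool(series=[[0,0,0,0,0,0.05,1],[0,0,0,0,0,0.07,1],[0,0,0,0,0,0.07,1]])

```text
t: 23.98
position: [657.4, -11.7, 65.0]
orientation: [[-0.013, 1.0, -0.001], [1.0, 0.013, 0.001], [0.001, -0.001, -1.0]]
contact_force: [-2.8, 0.8, 4.7]
grip_width: 48.2
```

Call:
drive_tool(series=[[0,0,0,0,0,0,0],[0,0,0,0,0,0,-0.6],[0,0,0,0,0,0,-1],[0,0,0,0,0,0,-1],[0,0,0,0,0,-4,-1],[0,0,0,0,0,-9,-1],[0,0,0,0,0,-13,-1],[0,0,0,0,0,-13,-1]])

```text
t: 24.98
position: [659.5, -12.0, 198.4]
orientation: [[-0.013, 1.0, 0.006], [1.0, 0.013, -0.0], [-0.0, 0.006, -1.0]]
contact_force: [-0.4, -0.1, -0.7]
grip_width: 85.2
```

```bash
python3 -c "
from h import *
sh()
row((535.8,-287.5,200),-4.4); row((535.8,-287.5,130),-4.4)
"
```

```text
t 24.98 J [-7.7 35.2 66.9  0.  77.6 -8.5] p [659.5 -12.  198.4] F [-0.4 -0.1 -0.7] w 85.2 yaw 0.8 z [ 0.01 -0.   -1.  ]
[0.36, -0.0, 5.16, -27.39, -12.74, -0.24]
[0.36, -0.0, 5.16, -27.38, -12.78, 6.76]
```

```bash
python3 -c "
from h import *
row((535.8,-287.5,130),-94.4)
"
```

```text
[0.29, -0.29, 95.16, -27.38, -12.78, 6.76]
```

```bash
python3 -c "
from h import *
W=cloud('scene',np.load('pics/scene0.npz')['d'])
print(np.nanmedian(W[188:212,184:194].reshape(-1,3),0))
"
```

```text
[ 644.22630589 -410.25526589   64.91069293]
```

Call:
drive_tool(series=[[0,0,10,-5,-2.3,0,-1],[0,0,20,-10,-4.6,0,-1],[0,0,30,-15,-7,0,-1],[0,0,40,-20,-9.3,0,-1],[0,0,50,-23,-10.7,0,-1],[0,0,60,-27.4,-12.8,0,-1],[0,0,70,-27.4,-12.8,0,-1],[0,0,80,-27.4,-12.8,0,-1]])

```text
t: 25.98
position: [532.3, -288.0, 192.6]
orientation: [[0.984, 0.179, -0.003], [0.179, -0.984, 0.002], [-0.003, -0.003, -1.0]]
contact_force: [-0.0, -0.4, 0.4]
grip_width: 85.5
```

```bash
python3 -c "
from h import *
sh()
row((535.8,-287.5,80),-94.4)
"
```

```text
t 25.98 J [-35.7  29.9  77.1  -0.   73.2  44. ] p [ 532.3 -288.   192.6] F [-0.  -0.4  0.4] w 85.5 yaw -79.7 z [-0.  0. -1.]
[-0.14, 0.19, 14.73, 0.38, 0.05, 11.26]
```

Call:
drive_tool(series=[[0,0,10,0.4,0.05,2,-1],[0,0,14.7,0.4,0.05,6,-1],[0,0,14.7,0.4,0.05,9,-1],[0,0,14.7,0.4,0.05,11,-1],[0,0,14.7,0.4,0.05,11,-1],[0,0,14.7,0.4,0.05,11,-1]])

```text
t: 26.72
position: [537.3, -287.2, 84.4]
orientation: [[0.998, -0.069, -0.001], [-0.069, -0.998, 0.001], [-0.001, -0.001, -1.0]]
contact_force: [-0.1, -1.1, 1.1]
grip_width: 85.4
```

```bash
python3 -c "
from h import *
sh()
row((535.8,-287.5,9),-94.4)
for c in ('scene','top'):
  im,d=eyes.snapshot(c); W=cloud(c,d)
  m=(abs(W[...,0]-657)<70)&(abs(W[...,1]+10)<110)
  print(c,rect(W,m,80,98)); print(c,rect(W,m,46,98))
"
```

```text
t 26.73 J [-35.3  36.5  83.9  -0.   59.7  58.6] p [ 537.3 -287.2   84.4] F [-0.1 -1.1  1.1] w 85.4 yaw -93.9 z [-0.  0. -1.]
[-0.03, 0.08, 0.46, -0.14, 0.04, 7.54]
scene (((658.3490600585938, -12.251178741455078), (51.66102600097656, 114.68252563476562), 1.525931477546692), np.float64(86.6893613403472), 825)
scene (((659.3450317382812, -12.231155395507812), (66.40424346923828, 162.93777465820312), 1.2412182092666626), np.float64(79.2592862892318), 1663)
top (((656.5931396484375, -12.249462127685547), (51.78505325317383, 105.6069564819336), 0.5930986404418945), np.float64(87.97113509998962), 623)
top (((656.8228149414062, -11.372062683105469), (67.6369857788086, 159.39048767089844), 0.2878659963607788), np.float64(83.20967607779176), 1174)
```

Call:
drive_tool(series=[[0,0,0.5,-0.14,0,3,-1],[0,0,0.5,-0.14,0,6,-1],[0,0,0.5,-0.14,0,7.4,-1],[0,0,0.5,-0.14,0,7.4,-0.5],[0,0,0.5,-0.14,0,7.4,0],[0,0,0.5,-0.14,0,7.4,0.5],[0,0,0.5,-0.14,0,7.4,1],[0,0,0.5,-0.14,0,7.4,1]], squeeze=35)

```text
t: 27.82
position: [536.4, -287.6, 11.6]
orientation: [[0.997, -0.077, 0.001], [-0.077, -0.997, -0.001], [0.001, 0.001, -1.0]]
contact_force: [-0.4, -0.1, 6.3]
grip_width: 33.1
```

Call:
drive_tool(series=[[0,0,0,0,0,0,1],[0,0,0,0,0,0,1],[0,0,0,0,0,-2,1],[0,0,0,0,0,-7,1],[0,0,0,0,0,-12,1],[0,0,0,0,0,-15,1],[0,0,0,0,0,-15,1]], squeeze=50)

```text
t: 28.7
position: [536.9, -287.7, 162.8]
orientation: [[0.997, -0.077, 0.003], [-0.077, -0.997, -0.002], [0.003, 0.002, -1.0]]
contact_force: [-0.4, -0.3, -1.0]
grip_width: 32.7
```

```bash
python3 -c "
from h import *
sh()
row((657.4,-12,160),0.8)
"
```

```text
t 28.7 J [-35.4  31.5  79.2  -0.   69.   59.1] p [ 536.9 -287.7  162.8] F [-0.4 -0.3 -1. ] w 32.7 yaw -94.4 z [ 0. -0. -1.]
[0.22, -0.03, -95.24, 9.88, -28.42, 0.25]
```

Call:
drive_tool(series=[[0,0,-10,1.2,-3.6,0,1],[0,0,-20,2.5,-7.1,0,1],[0,0,-30,3.7,-10.7,0,1],[0,0,-40,5,-14.2,0,1],[0,0,-50,6.2,-17.8,0,1],[0,0,-60,7.4,-21.3,0,1],[0,0,-70,8.7,-25,0,1],[0,0,-80,9.9,-28.4,0,1]])

```text
t: 29.7
position: [655.9, -10.1, 157.7]
orientation: [[0.244, 0.97, -0.005], [0.97, -0.244, 0.001], [0.0, -0.006, -1.0]]
contact_force: [0.4, -0.8, -1.9]
grip_width: 33.0
```

Call:
drive_tool(series=[[0,0,-10,0,0,0,1],[0,0,-15.2,0,0,0,1],[0,0,-15.2,0,0,0,1],[0,0,-15.2,0,0,0,1]])

```text
t: 30.2
position: [656.0, -11.6, 158.9]
orientation: [[-0.011, 1.0, -0.004], [1.0, 0.011, 0.001], [0.001, -0.004, -1.0]]
contact_force: [0.3, 0.3, -0.6]
grip_width: 33.0
```

```bash
python3 -c "
from h import *
sh()
row((657.4,-12,102),0.8)
"
```

```text
t 30.2 J [-7.7 36.8 70.2  0.  73.2 -8.4] p [656.  -11.6 158.9] F [ 0.3  0.3 -0.6] w 33.0 yaw 0.6 z [-0.  0. -1.]
[-0.2, -0.07, -0.16, -0.04, 0.16, 5.69]
```

Call:
drive_tool(series=[[0,0,-0.2,0,0.05,3,1],[0,0,-0.2,0,0.05,5,1],[0,0,-0.2,0,0.05,5.5,1],[0,0,-0.2,0,0.05,5.65,1],[0,0,-0.2,0,0.05,5.65,1],[0,0,-0.2,0,0.05,5.65,1]])

```text
t: 30.95
position: [657.3, -11.6, 104.5]
orientation: [[-0.017, 1.0, -0.0], [1.0, 0.017, 0.001], [0.001, -0.0, -1.0]]
contact_force: [0.7, -0.2, -1.4]
grip_width: 32.8
```

Call:
drive_tool(series=[[0,0,0,0,0,0.06,1],[0,0,0,0,0,0.1,1],[0,0,0,0,0,0.1,1]])

```text
t: 31.32
position: [656.9, -11.5, 102.6]
orientation: [[-0.017, 1.0, -0.002], [1.0, 0.017, 0.001], [0.001, -0.002, -1.0]]
contact_force: [0.4, -0.1, -1.3]
grip_width: 33.1
```

Call:
drive_tool(series=[[0,0,0,0,0,0.05,1],[0,0,0,0,0,0.09,1],[0,0,0,0,0,0.09,1]])

```text
t: 31.7
position: [656.9, -11.5, 101.6]
orientation: [[-0.017, 1.0, -0.002], [1.0, 0.017, 0.001], [0.001, -0.002, -1.0]]
contact_force: [0.4, 1.2, -1.3]
grip_width: 32.8
```

Call:
drive_tool(series=[[0,0,0,0,0,0.06,1],[0,0,0,0,0,0.11,1],[0,0,0,0,0,0.11,1]])

```text
t: 32.08
position: [656.9, -11.5, 100.5]
orientation: [[-0.017, 1.0, -0.002], [1.0, 0.017, 0.001], [0.001, -0.002, -1.0]]
contact_force: [-0.1, 0.1, -2.3]
grip_width: 33.0
```

Call:
drive_tool(series=[[0,0,0,0,0,0.05,1],[0,0,0,0,0,0.08,1],[0,0,0,0,0,0.08,1]])

```text
t: 32.45
position: [656.9, -11.5, 99.8]
orientation: [[-0.017, 1.0, -0.002], [1.0, 0.017, 0.001], [0.001, -0.002, -1.0]]
contact_force: [0.7, 0.1, -1.7]
grip_width: 32.7
```

Call:
drive_tool(series=[[0,0,0,0,0,0.03,1],[0,0,0,0,0,0.05,1],[0,0,0,0,0,0.05,1]])

```text
t: 32.83
position: [656.9, -11.5, 99.7]
orientation: [[-0.017, 1.0, -0.001], [1.0, 0.017, 0.001], [0.001, -0.001, -1.0]]
contact_force: [-0.8, 0.5, 2.1]
grip_width: 33.0
```

Contact; release and retreat.

Call:
drive_tool(series=[[0,0,0,0,0,0,0.3],[0,0,0,0,0,0,0],[0,0,0,0,0,0,-0.5],[0,0,0,0,0,0,-0.5],[0,0,0,0,0,-4,-0.5],[0,0,0,0,0,-9,-0.5],[0,0,0,0,0,-13,-0.5],[0,0,0,0,0,-13,-0.5]])

```text
t: 33.83
position: [658.8, -11.8, 233.6]
orientation: [[-0.017, 1.0, 0.006], [1.0, 0.017, -0.0], [-0.0, 0.006, -1.0]]
contact_force: [-0.3, 0.3, 0.5]
grip_width: 64.2
```

Call:
drive_tool(series=[[0,0,0,0,-5,0,-0.5],[0,0,0,0,-10,0,-0.5],[0,0,0,0,-16,0,-0.5],[0,0,0,0,-20,0,-0.5],[0,0,0,0,-20,0,-0.5],[0,0,0,0,-20,0,-0.5]])

```text
t: 34.58
position: [457.9, -15.1, 229.5]
orientation: [[-0.017, 1.0, -0.001], [1.0, 0.017, 0.001], [0.001, -0.001, -1.0]]
contact_force: [-0.1, -0.2, 0.4]
grip_width: 64.3
```

```bash
python3 -c "
from h import *
sh()
for c in ('scene','top'):
  im,d=eyes.snapshot(c); W=cloud(c,d)
  if c=='scene': cv2.imwrite('pics/end.png',im[150:400,150:430,::-1].repeat(2,0).repeat(2,1))
  m=(abs(W[...,0]-657)<70)&(abs(W[...,1]+10)<110)
  for lo,hi in ((108,130),(80,130),(46,130)): print(c,rect(W,m,lo,hi))
"
```

```text
t 34.58 J [-11.5  12.7  97.3   0.   70.  -12.5] p [457.9 -15.1 229.5] F [-0.1 -0.2  0.4] w 64.3 yaw 0.9 z [-0.  0. -1.]
scene (((657.9935913085938, -10.587886810302734), (34.8117561340332, 71.68890380859375), 1.2930854558944702), np.float64(116.71809200631014), 403)
scene (((660.0368041992188, -11.936054229736328), (50.45994567871094, 112.50057220458984), 3.071138620376587), np.float64(100.91397090108023), 926)
scene (((658.6332397460938, -10.607315063476562), (66.82171630859375, 160.15097045898438), 0.7326406240463257), np.float64(83.38193389857804), 1768)
top (((657.1378784179688, -11.569496154785156), (36.095645904541016, 68.94184112548828), 0.34087443351745605), np.float64(117.65346680985522), 303)
top (((656.194091796875, -12.27520751953125), (50.87666320800781, 105.67667388916016), 0.5693778991699219), np.float64(100.7377949830277), 630)
top (((656.5735473632812, -11.341682434082031), (68.14153289794922, 159.31236267089844), 0.3227199912071228), np.float64(84.2138355325958), 1169)
```

View pics/end.png

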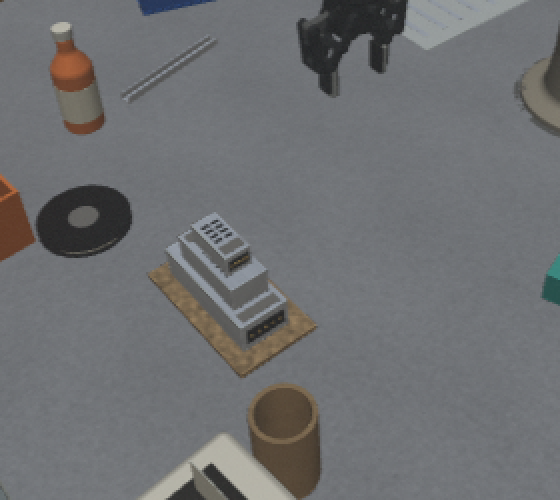

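The picture shows the three cases stacked large, medium, small on the board, around crop pixel (230,280). They are centred on each other and the gripper is clear of them.

```bash
python3 -c "
from rig import bot
print(bot.close_job())"
```

```text
the job is handed in; nothing more can be done
None
```

The job is done and handed in at about 34.7 s of the 72 s allowed. I gripped the standing medium case, lifted it a little, turned it 90° in the air and set it on its broad face on the bare counter. I let go once the wrist force showed contact. I then stacked large, medium and small on the cork board, setting each down the same way, in 1–2 mm steps until contact.

- **Alignment:** in the last check the three case centres agreed to about 2 mm in each camera, and their angles to about 1°. The one outlier was a 3° reading for the medium case from the scene camera; the top camera gave 0.6°, so I put it down to noise. No edge hangs over.
- **Heights:** the small case's top measured about 117–118 mm, against 118 mm expected. The gripper ended about 200 mm away from the stack, touching nothing.
- **Other things:** I left the other items and the turquoise look-alike alone. I saw none of them out of place in the last picture, though I did not measure them, and the screwdriver and card reader were outside that picture.

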